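# Load the die block into the tilted stand

## Task

Set the aluminium die block, long side along the rail, flat on the upper part of the tilted plate and let go, so that it slides down by itself along the side rail until it stops against the round spring plunger. Then, from its uphill end, push it slowly past the plunger until it bottoms on the head of the stop screw, whose setting you must feel for, lean on it there for half a second with a firm but gentle push of about 13 newtons (the screw must never take more than 22), and leave it flat, flush along the rail and touching the screw, with everything else undisturbed.

Things in the scene. Friction and masses are not known exactly. Their poses are not given: they have to be found in the camera images.
- block_center (a point): Centre (half-way up) of the die block, the part to load: plain aluminium block 80 x 50 x 30 mm with a small brass motif on its top, about 0.3 kg, lying flat on the table on the robot's right. x along its 80 mm side, y along its 50 mm side, z up. It is the same either way round. It changes places with the bar from run to run.
- plate: Tilted plate of the stand, on the robot's left: polished aluminium, slippery (friction about 0.2). Origin: the locating corner on its upper face, where the faces of rail and stop bar meet. x runs uphill along the rail, towards the robot (slope 18 deg), y across, from the rail towards the right (also uphill, 10 deg), z its normal. Upper face: x -25 to 215, y -25 to 125 mm. Side rail: x 0 to 215, y -12 to 0 mm, 8 mm high.
- set_down (a point): A good place to let go: block centre at x 145, y 40, z 15 mm in the plate's frame, 80 mm side along x. From there it slides to the rail and stops at the plunger, centre at about x 95, y 25 mm.
- plunger (a point): Axis of the spring plunger's nose, at the plate's face (x 45, y 61 mm when free): upright brass roller, radius 14 mm, 21 mm high, held 3 mm into the block's way by a damped spring towards the rail (4 N + 1 N per mm, travel 10 mm along +y). Pushing the block past it slowly takes about 5 N, beyond it 1 to 2 N. Its dark housing: x 23 to 67, y 88 to 116 mm, 26 mm high.
- stop: End stop: fixed steel bar across the plate's low end, origin and axes as the plate's: x -12 to 0, y -12 to 70 mm, 16 mm high. A stop screw along x (y 25, z 10.5 mm) goes through it; the face of its 17 mm brass head stands 4 to 28 mm uphill of the bar's face, locked at a setting that differs every time and is in no reading: find it by feel. Block on the head, not on the bar; at most 22 N.
- stand: The grey stand that carries plate, rail, stop and plunger; fixed to the table. Origin: centre of its 250 x 170 mm foot, on the table.
- block: The same die block; origin at the centre of its underside.
- bar_center (a point): Centre of a bystander that looks like the block: aluminium bar 105 x 30 x 30 mm with a brass strip on top. Leave alone.
- cone_a: Thread cone, 72 mm wide, 115 mm high, bystander; origin under its centre.
- cone_b: Another such thread cone, bystander.
- tape: Roll of paper tape lying flat, 90 mm wide, 24 mm high, bystander; origin under its centre.
- awl: Awl with a wooden handle, 150 mm long, lying between block and stand, bystander.
- weight: Brass weight, 60 mm wide, 55 mm high, bystander.
- mallet: Wooden mallet, 260 mm long, lying beyond the stand, bystander.

How it is judged:
By the outcome, as a careful person would: the job done as asked, in the order asked, and still so for the second after the job is handed in, with the robot touching nothing.
It also fails if it takes over 69 s, if anything falls off the work surface, if the arm or the gripper's body presses on something with over 40 N, if the wrist force passes 120 N, or if a joint passes its speed limit or range.

## Robot

A 7-joint arm with a two-finger parallel gripper is mounted at the origin on the work surface. World frame = base frame: x ahead of the robot, y to its left, z up, the work surface at z = 0. Lengths are in m, angles in rad, forces in N, time in s.
With the tool pointing down it reaches from about 0.425 to 0.875 m from the base axis. Payload 9.9 kg.
Tool frame: the origin (TCP) lies at the centre of the arm's flange, where the gripper is bolted on; the fingertips stand 173 mm ahead of it and the grasp point (between the pads) lies 155 mm ahead of it (ctrl.grip_point_offset is the distance from the TCP to the grasp point, in m); z points along the fingers, y is the line along which they close (so a half turn about z gives the same grasp; the last joint's range is limited). The gripper opens to 85 mm and grips with 20 to 120 N. Pads are 22 mm wide; open, the fingers measure 114 mm over their backs; the gripper's body (76 mm by 85 mm) begins 54 mm behind the grasp point. The pads swing forward as they close: fully open they stand 13 mm farther back than shut.
Start: joints at [1.036, 0.576, 0.025, 1.437, -0.015, 1.129, -0.057], TCP at [0.294, -0.608, 0.405] pointing down, gripper open.
Joint ranges: [-2.76, 2.76], [-0.34, 2.15], [-1.52, 1.57], [0.19, 2.46], [-1.09, 4.23], [0.17, 1.99], [-2.82, 2.82]. Speed limits (rad/s): [2.22, 2.22, 3.01, 3.01, 3.14, 3.14, 3.14].

## Interface

Orientations are given as a rotation vector (axis times angle).
In Python, from workcell import ctrl, camera, camera_model, nets gives the robot as it stands.
- The arm moves only by the tool carry_out, never from a script. Its arguments are lists of equal length, an entry for each row: "rotation": the turn, a rotation vector about the tool's x, y, z in rad, a list of three; "xyz": the shift along the tool's x, y, z in mm, a list of three; "claw": the opening, from 0 (shut) to 1 (fully open). A call has 1 to 8 rows; each row shifts and turns the commanded pose from where the row before left it, along the tool's axes as they then stand; what a row does not reach is not made up. A row lasts 1/12 s, in which the tool goes at most 41.7 mm and 7.16 degrees, less where a joint would pass 70% of its speed; a pose out of reach is approached as far as the arm can. A call with a gripper value outside its range is refused whole. The fingers move at their own pace and stop on an object; the grip force is fixed at half the most. Time passes only in rows, so rows that do not move let the fingers close. It gives the time, the measured TCP pose, the force, the opening and the grip force at its end, in the units of the state.
- ctrl.get_state(): the state, without advancing time (a new reading comes with each control period).
- camera(name): name is "scene" or "side" or "wrist"; returns the picture (420x560x3 uint8, blue, green, red); there is no depth.
- camera_model(name): a dict with "mtx" (3x3 intrinsics, pixels), "k1" (the pictures are not rectified: a ray, as slopes to the right and down, at radius r is drawn at 1 + k1 r^2 times it, then the intrinsics apply), "eye" and "rotation" of the camera in the world; the wrist camera has in their place "tool_from_camera" (4x4, takes a point from camera to tool coordinates, whose origin is the TCP and whose axes are the flange's). Camera axes: x right, y down, z forward; pixel columns grow to the right and rows downward; lengths in m; the calibration is good to about 2 mm. A picture is of the moment at which its call begins: read the wrist's pose just before it. camera_model takes no time and is no camera call.
- ctrl.finish_job(): hands the job in; it is judged then, once.
Trained networks look in the newest picture that a camera, given by its name, has taken for a name from the list of things; names that differ only in an ending like _2 or _b are one class to them, and where a whole thing is asked for, a point or a joint stands for the part that bears it (a point fixed in the world has none). Each returns a list of dicts, best first, with "confidence" (0 to 1); they miss things now and then, are a little off and sometimes report something else, mostly with a low value. They report only what shows in the picture. A call takes as long as a camera call.
- nets.boxes_of(camera, name): "xyz" ([x, y, z] in m, in world coordinates, good to about 4 mm: the middle of the surface that is visible of it).
- nets.mark_of(camera, name): "xyz" ([x, y, z] in m, in world coordinates, good to about 4 mm: a listed point, or the origin of a listed thing).
The state is a dict: "time": time; "joint_positions": joint angles; "joint_velocities": joint speeds; "effort": joint torques, N m; "tcp_pos": TCP position; "eef_rot": TCP orientation; "wrist_force": force on the tool from outside, world axes, zero at the start; "moment": the same for the moment, N m; "grip_width": finger opening in m; "grasp_force": force on a finger pad.
Only numpy, scipy, OpenCV 4.12 (cv2) and the standard library are available. Lean on these libraries where they do the work, as an engineer would, in place of code of your own. Each camera call takes 0.05 s, during which the arm holds its last target. There are 200 camera calls.

## Working session

There is one attempt and no reset: what is moved stays moved. The work goes in short steps, Python scripts to look and compute and a tool call to move; the robot and the scene stay as the last step left them, time stands still between calls to the robot, and variables do not carry over. Pictures are saved under pics/ and viewed, at most 10 in all, crops included, and the job is handed in when it is done.

Besides the shell and the picture viewer there is one more tool, called after "Call:" in YAML: its name, and indented under it one key for each argument. carry_out: Moves the arm, as the interface text tells. Its arguments: {"type":"object","properties":{"rotation":{"type":"array","items":{"type":"array","items":{"type":"number"}}},"xyz":{"type":"array","items":{"type":"array","items":{"type":"number"}}},"claw":{"type":"array","items":{"type":"number"}}},"required":["rotation","xyz","claw"]}

```bash
mkdir -p pics; python3 - <<'E'
from workcell import ctrl,camera,camera_model,nets
import cv2,numpy as np
s=ctrl.get_state()
print({k:np.round(v,3) for k,v in s.items()}, ctrl.grip_point_offset)
for c in ["scene","side"]:
    cv2.imwrite(f"pics/{c}0.png",camera(c))
    for n in ["block_center","bar_center","plate","set_down","plunger","stop","stand","block"]:
        print(c,n,[(np.round(d["xyz"],3).tolist(),round(d["confidence"],2)) for d in nets.mark_of(c,n)[:3]])
    m=camera_model(c);print(np.round(m["eye"],3),np.round(m["mtx"],1).tolist(),m["k1"])
E
```

```text
{'time': np.float64(0.0), 'joint_positions': array([ 1.036,  0.577,  0.025,  1.438, -0.015,  1.129, -0.056]), 'joint_velocities': array([ 0.   , -0.003,  0.001, -0.002,  0.001,  0.   , -0.   ]), 'effort': array([-1.0000e-03, -7.6577e+01,  2.2500e+00, -2.8597e+01,  1.5000e-02,
        1.3000e-02,  0.0000e+00]), 'tcp_pos': array([ 0.294, -0.607,  0.404]), 'eef_rot': array([-3.061e+00, -7.020e-01,  1.000e-03]), 'wrist_force': array([-0.661, -0.465,  0.099]), 'moment': array([ 0.008, -0.02 ,  0.035]), 'grasp_force': np.float64(0.0), 'grip_width': np.float64(0.086)} 0.1547
scene block_center [([0.493, -0.135, 0.013], 0.96)]
scene bar_center [([0.468, -0.32, 0.014], 0.67)]
scene plate [([0.523, 0.205, 0.117], 0.68), ([0.615, 0.184, 0.078], 0.58), ([0.491, -0.133, 0.015], 0.5)]
scene set_down [([0.521, 0.208, 0.116], 0.65), ([0.649, 0.245, 0.052], 0.54)]
scene plunger [([0.614, 0.185, 0.077], 0.38)]
scene stop [([0.655, 0.25, 0.05], 0.72), ([0.348, -0.452, 0.002], 0.71)]
scene stand [([0.551, 0.191, 0.002], 0.6), ([0.717, -0.209, -0.002], 0.47), ([0.495, -0.135, 0.014], 0.43)]
scene block [([0.499, -0.134, 0.0], 0.8)]
[ 1.641 -0.682  0.868] [[541.9, 0.0, 269.7], [0.0, 541.9, 213.4], [0.0, 0.0, 1.0]] -0.010748495152457047
side block_center []
side bar_center [([0.466, -0.325, 0.017], 0.77), ([0.493, -0.129, -0.001], 0.61), ([0.603, -0.028, 0.001], 0.37)]
side plate [([0.65, 0.249, 0.056], 0.8)]
side set_down [([0.525, 0.206, 0.118], 0.93)]
side plunger [([0.611, 0.182, 0.076], 0.76), ([0.35, -0.446, 0.005], 0.22)]
side stop [([0.652, 0.248, 0.051], 0.84)]
side stand [([0.524, 0.202, 0.116], 0.61)]
side block [([0.348, -0.447, -0.001], 0.69), ([0.493, -0.13, -0.001], 0.65)]
[0.291 0.467 0.816] [[411.5, 0.0, 279.9], [0.0, 411.5, 215.2], [0.0, 0.0, 1.0]] 0.013478127807415887
```

View pics/scene0.png

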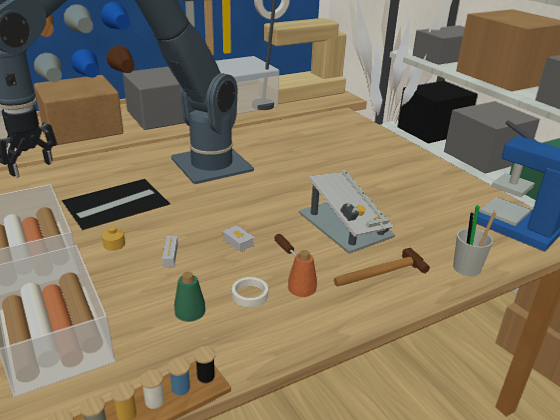

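View pics/side0.png

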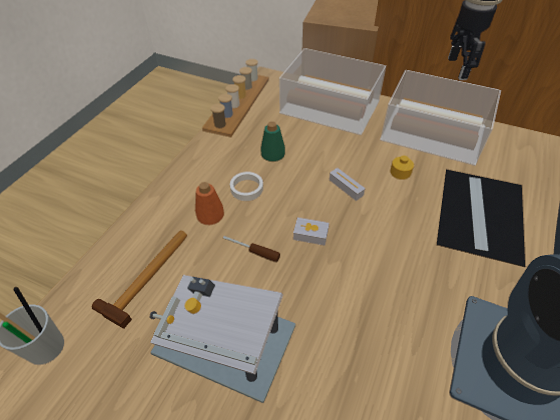

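The scene view shows the block at about (238,237) and the bar at (169,250). The stand is near (350,210), with the awl at (290,243) between them. The side view shows the block at (311,230), the bar at (347,183) and the plate spanning (155–282, 280–368), all consistent with the nets. Next I'll crop in for the orientations.

```bash
cat > h.py <<'E'
import numpy as np,cv2
from scipy.spatial.transform import Rotation as R
from workcell import ctrl,camera,camera_model,nets
def proj(cam,P,pose=None):
    m=camera_model(cam)
    if cam=="wrist":
        p,r=pose; T=np.eye(4);T[:3,:3]=R.from_rotvec(r).as_matrix();T[:3,3]=p
        W=T@np.array(m["tool_from_camera"]);eye,Rc=W[:3,3],W[:3,:3]
    else: eye,Rc=np.array(m["eye"]),np.array(m["rotation"])
    q=(np.atleast_2d(P)-eye)@Rc; u=q[:,:2]/q[:,2:]
    u=u*(1+m["k1"]*(u**2).sum(1,keepdims=True)); K=np.array(m["mtx"])
    return u@K[:2,:2].T+K[:2,2]
def plateR(yaw):  # slope 18 uphill x, y uphill 10
    return (R.from_euler('z',yaw)*R.from_euler('y',-18,degrees=True)*R.from_euler('x',10,degrees=True)).as_matrix()
def plan(p,r,s=None):
    "shift/turn from the present pose in tool axes"
    s=s or ctrl.get_state(); R0=R.from_rotvec(s["eef_rot"])
    print("shift mm",np.round(R0.inv().apply(np.array(p)-s["tcp_pos"])*1e3,1),"turn",np.round((R0.inv()*r).as_rotvec(),4),"deg",np.round(np.degrees((R0.inv()*r).magnitude()),1))
E
python3 - <<'E'
from h import *
a=cv2.imread("pics/side0.png");b=cv2.imread("pics/scene0.png")
def z(i,x,y,w,h,k): return cv2.resize(i[y:y+h,x:x+w],None,fx=k,fy=k,interpolation=cv2.INTER_CUBIC)
o=np.zeros((600,800,3),np.uint8)
c=z(a,145,265,160,125,3);o[:375,:480]=c          # side plate x3
c=z(b,295,165,105,85,3);o[:255,485:800]=c         # scene plate x3
c=z(a,290,215,45,30,5);o[380:530,:225]=c        # side block x5
c=z(b,218,222,45,32,5);o[380:540,240:465]=c
cv2.imwrite("pics/m.png",o)
m=camera_model("scene");print(np.round(m["rotation"],2).tolist())
print(np.round(camera_model("wrist")["tool_from_camera"],3).tolist())
E
```

```text
[-1.87, -1.12, 0.6]
[[0.001, -0.95, -0.311, 0.079], [1.0, 0.001, 0.001, 0.001], [-0.0, -0.311, 0.95, 0.032], [0.0, 0.0, 0.0, 1.0]]
```

View pics/m.png

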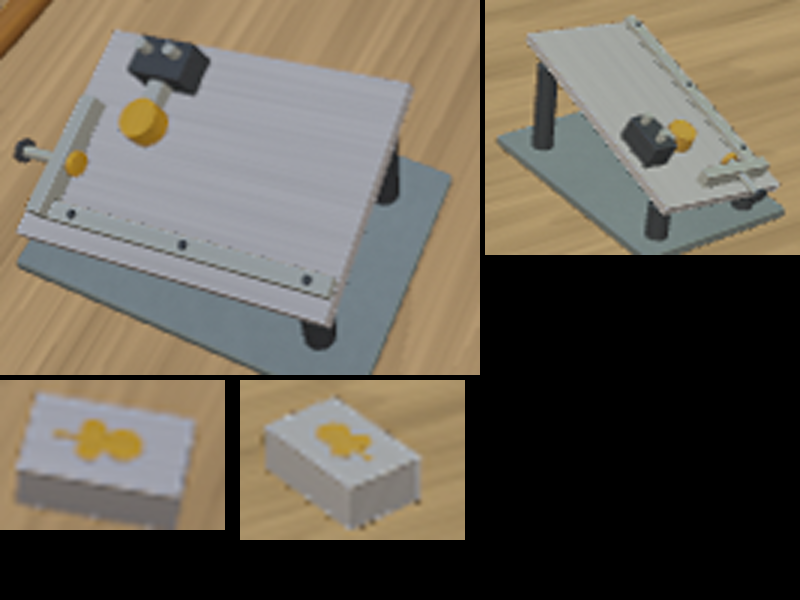

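```bash
sed -i 's/,np.array(m\["rotation"\])$/,R.from_rotvec(m["rotation"]).as_matrix()/' h.py; python3 - <<'E'
from h import *
from scipy.optimize import least_squares
f=lambda pts,o,off,k:(np.array(pts,float)-o+.5)/k-.5+off
pc=np.array([[-25,125,0],[215,125,0],[215,-25,0],[-25,-25,0]])/1e3
S=f([(115,31),(411,84),(329,320),(18,231)],(0,0),(145,265),3)
C=f([(662,210),(528,38),(634,17),(778,184)],(485,0),(295,165),3)
def rp(v):
    P=pc@plateR(v[3]).T+v[:3]; return np.r_[proj("side",P)-S,proj("scene",P)-C].ravel()
r=least_squares(rp,[.651,.249,.052,np.pi]);print("plate",np.round(r.x,4),"yaw",np.degrees(r.x[3]),np.round(r.fun,1))
Rm=plateR(r.x[3]);
for n,q in dict(set=(145,40,15),pl=(45,61,0)).items(): print(n,np.round(Rm@np.array(q)/1e3+r.x[:3],4))
S=f([(37,393),(195,420),(182,494),(17,468)],(0,380),(290,215),5)
C=f([(335,398),(419,456),(350,488),(265,430)],(240,380),(218,222),5)
# side view: order in world; try correspondences
bc=np.array([[40,25],[40,-25],[-40,-25],[-40,25]])/1e3
best=None
import itertools
for i in range(4):
  for j in range(4):
   for sg in (1,-1):
    b=bc[::sg]
    def rb(v):
        c,s=np.cos(v[2]),np.sin(v[2]);P=np.c_[b@np.array([[c,s],[-s,c]])+v[:2],np.full(4,.03)]
        return np.r_[np.roll(proj("side",P),i,0)-S,np.roll(proj("scene",P),j,0)-C].ravel()
    for y0 in (0,1.5):
        q=least_squares(rb,[.493,-.133,y0])
        if best is None or q.cost<best.cost: best=q
print("block",np.round(best.x,4),np.degrees(best.x[2]),np.round(best.fun,1))
E
```

```text
plate [0.6505 0.2473 0.0498 3.1905] yaw 182.8047193021402 [ 0.7 -0.5  0.4 -1.2 -0.2  0.7  0.2  0.5  1.3 -0.  -0.8 -1.1  1.   1.4
  0.1  0.4]
set [0.5212 0.2041 0.1153]
pl [0.6139 0.1854 0.0738]Traceback (most recent call last):
  File "<stdin>", line 26, in <module>
    return func(*args, **kwargs)
    result = trf(vector_fun.fun, vector_fun.jac, x0, f0, J0, lb, ub, ftol, xtol,
                 gtol, max_nfev, x_scale, loss_function, tr_solver,
                 tr_options.copy(), verbose, callback=callback_wrapped)
    return trf_no_bounds(
        fun, jac, x0, f0, J0, ftol, xtol, gtol, max_nfev, x_scale,
        loss_function, tr_solver, tr_options, verbose, callback=callback)
    J = jac(x)
    self._update_jac()
    ~~~~~~~~~~~~~~~~^^
    self.J = self.jac_wrapped(xp_copy(self.x), f0=self.f)
             ~~~~~~~~~~~~~~~~^^^^^^^^^^^^^^^^^^^^^^^^^^^^
    J, dct = approx_derivative(
             ~~~~~~~~~~~~~~~~~^
        self.fun,
        ^^^^^^^^^
    ...<2 lines>...
        **self.finite_diff_options,
        ^^^^^^^^^^^^^^^^^^^^^^^^^^^
    )
    ^
    J, _nfev = _dense_difference(fun_wrapped, x0, f0, h,
               ~~~~~~~~~~~~~~~~~^^^^^^^^^^^^^^^^^^^^^^^^
                             use_one_sided, method,
                             ^^^^^^^^^^^^^^^^^^^^^^
                             mf)
                             ^^^
    df = [f_eval - f0 for f_eval in f_evals]
                                    ^^^^^^^
    f = np.atleast_1d(self.fun(x, *self.args, **self.kwargs))
                      ~~~~~~~~^^^^^^^^^^^^^^^^^^^^^^^^^^^^^^
    return np.atleast_1d(self.fun(x))
                         ~~~~~~~~^^^
    return self.f(x, *self.args, **self.kwargs)
           ~~~~~~^^^^^^^^^^^^^^^^^^^^^^^^^^^^^^
  File "<stdin>", line 24, in rb
  File "h.py", line 5, in proj
    m=camera_model(cam)
ValueError: time passes only in moves, steps and waits
```

```bash
sed -i 's/^def proj/import functools\ncamera_model=functools.lru_cache(None)(camera_model)\ndef proj/' h.py; python3 - <<'E'
from h import *
from scipy.optimize import least_squares
f=lambda pts,o,off,k:(np.array(pts,float)-o+.5)/k-.5+off
S=f([(37,393),(195,420),(182,494),(17,468)],(0,380),(290,215),5)
C=f([(335,398),(419,456),(350,488),(265,430)],(240,380),(218,222),5)
bc=np.array([[40,25],[40,-25],[-40,-25],[-40,25]])/1e3
best=None
for i in range(4):
  for j in range(4):
    def rb(v):
        c,s=np.cos(v[2]),np.sin(v[2]);P=np.c_[bc@np.array([[c,s],[-s,c]])+v[:2],np.full(4,.03)]
        return np.r_[np.roll(proj("side",P),i,0)-S,np.roll(proj("scene",P),j,0)-C].ravel()
    for y0 in (0,1.5):
        q=least_squares(rb,[.493,-.133,y0])
        if best is None or q.cost<best.cost: best=q
print("block",np.round(best.x,4),np.degrees(best.x[2]),np.round(best.fun,1))
print(R.from_rotvec(ctrl.get_state()["eef_rot"]).as_matrix().round(3))
E
```

```text
block [ 0.4958 -0.1329  0.2111] 12.094149057451073 [-0.  -0.5  0.2 -0.7 -0.3  0.3 -0.  -0.1 -0.2 -0.5  0.7 -0.1  0.3 -0.1
 -0.3 -1. ]
[[ 0.9    0.436  0.   ]
 [ 0.436 -0.9    0.   ]
 [ 0.    -0.    -1.   ]]
```

```bash
cat >> h.py <<'E'
def down(yaw): c,s=np.cos(yaw),np.sin(yaw); return R.from_matrix(np.array([[c,s,0],[s,-c,0],[0,0,-1]]))
E
python3 - <<'E'
from h import *
plan([.496,-.133,.33],down(np.radians(12.1)))
E
```

```text
shift mm [ 388.5 -339.2   74.7] turn [-0.     -0.      0.2396] deg 13.7
```

Call:
carry_out:
  rotation:
    - [0, 0, 0]
    - [0, 0, 0]
    - [0, 0, 0]
    - [0, 0, 0]
    - [0, 0, 0]
    - [0, 0, 0]
    - [0, 0, 0]
  xyz:
    - [27.8, -24.2, 5.3]
    - [27.8, -24.2, 5.3]
    - [27.8, -24.2, 5.3]
    - [27.8, -24.2, 5.3]
    - [27.8, -24.2, 5.3]
    - [27.8, -24.2, 5.3]
    - [27.8, -24.2, 5.3]
  claw: [1, 1, 1, 1, 1, 1, 1]

```text
time: 1.48
tcp_pos: [0.3958, -0.3687, 0.3676]
eef_rot: [3.062, 0.702, 0.001]
wrist_force: [0.6, -0.0, 0.0]
grip_width: 0.0852
grasp_force: 0.0
```

Call:
carry_out:
  rotation:
    - [0, 0, 0]
    - [0, 0, 0]
    - [0, 0, 0]
    - [0, 0, 0]
    - [0, 0, 0]
    - [0, 0, 0]
    - [0, 0, 0]
    - [0, 0, 0.12]
  xyz:
    - [27.8, -24.2, 5.3]
    - [27.8, -24.2, 5.3]
    - [27.8, -24.2, 5.3]
    - [27.8, -24.2, 5.3]
    - [27.8, -24.2, 5.3]
    - [27.8, -24.2, 5.3]
    - [27.8, -24.2, 5.3]
    - [0, 0, 0]
  claw: [1, 1, 1, 1, 1, 1, 1, 1]

```text
time: 2.15
tcp_pos: [0.4995, -0.1257, 0.3298]
eef_rot: [-3.092, -0.534, -0.003]
wrist_force: [-0.5, 0.5, -0.3]
grip_width: 0.0856
grasp_force: 0.0
```

Call:
carry_out:
  rotation:
    - [0, 0, 0.12]
    - [0, 0, 0]
    - [0, 0, 0]
  xyz:
    - [0, 0, 0]
    - [0, 0, 0]
    - [0, 0, 0]
  claw: [1, 1, 1]

```text
time: 2.4
tcp_pos: [0.4969, -0.133, 0.3306]
eef_rot: [3.123, 0.336, 0.0]
wrist_force: [-0.3, 0.1, 0.1]
grip_width: 0.0855
grasp_force: 0.0
```

```bash
python3 - <<'E'
from h import *
s=ctrl.get_state();im=camera("wrist");cv2.imwrite("pics/w1.png",im)
for n in ["block_center","block"]: print([(np.round(d["xyz"],4),d["confidence"]) for d in nets.mark_of("wrist",n)[:2]])
y=.2111;c,q=np.cos(y),np.sin(y);P=np.array([[40,25,30],[40,-25,30],[-40,-25,30],[-40,25,30]])/1e3@np.array([[c,q,0],[-q,c,0],[0,0,1]])+[.4958,-.1329,0]
print(proj("wrist",P,(s["tcp_pos"],s["eef_rot"])).round(1))
E
```

```text
[(array([ 0.4976, -0.1358,  0.0156]), 0.64)]
[(array([ 0.494 , -0.1322, -0.0008]), 0.69)]
[[251.5 164.2]
 [310.2 164.4]
 [307.5 250.6]
 [253.8 250.4]]
```

View pics/w1.png

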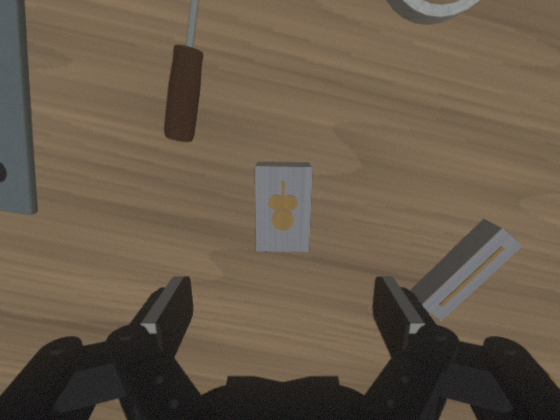

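The wrist view shows the block's top face at corners (256,167)–(310,251), square to the tool. That is within 2 px of my prediction and clear of the bar (lower right) and the awl (upper left), so I'm going down.

Call:
carry_out:
  rotation:
    - [0, 0, 0]
    - [0, 0, 0]
    - [0, 0, 0]
    - [0, 0, 0]
    - [0, 0, 0]
    - [0, 0, 0]
  xyz:
    - [-2.6, 1.7, 33]
    - [0, 0, 37]
    - [0, 0, 37]
    - [0, 0, 28]
    - [0, 0, 15]
    - [0, 0, 0]
  claw: [1, 1, 1, 1, 1, 1]

```text
time: 3.05
tcp_pos: [0.4935, -0.1355, 0.1776]
eef_rot: [-3.122, -0.332, 0.007]
wrist_force: [0.5, 0.4, 0.2]
grip_width: 0.0852
grasp_force: 0.0
```

Call:
carry_out:
  rotation:
    - [0, 0, 0]
    - [0, 0, 0]
    - [0, 0, 0]
    - [0, 0, 0]
    - [0, 0, 0]
    - [0, 0, 0]
    - [0, 0, 0]
    - [0, 0, 0]
  xyz:
    - [0, 0, 0]
    - [0, 0, 0]
    - [0, 0, 0]
    - [0, 0, 0]
    - [0, 0, 0]
    - [0, 0, 0]
    - [0, 0, 0]
    - [0, 0, 0]
  claw: [0, 0, 0, 0, 0, 0, 0, 0]

```text
time: 3.72
tcp_pos: [0.4951, -0.1355, 0.182]
eef_rot: [3.123, 0.331, 0.004]
wrist_force: [-0.9, 0.6, 8.2]
grip_width: 0.0485
grasp_force: 62.8
```

Call:
carry_out:
  rotation:
    - [0, 0, 0]
    - [0, 0, 0]
    - [0, 0, 0]
    - [0, 0, 0]
    - [0, 0, 0]
    - [0, 0, 0]
    - [0, 0, 0]
  xyz:
    - [0, 0, -10]
    - [0, 0, -30]
    - [0, 0, -35]
    - [0, 0, -35]
    - [0, 0, -35]
    - [0, 0, -20]
    - [0, 0, 0]
  claw: [0, 0, 0, 0, 0, 0, 0]

```text
time: 4.3
tcp_pos: [0.4952, -0.1355, 0.3509]
eef_rot: [3.122, 0.33, 0.012]
wrist_force: [1.3, -0.3, -4.7]
grip_width: 0.0487
grasp_force: 64.2
```

```bash
cat >> h.py <<'E'
PO=np.array([.6505,.2473,.0498]);PY=3.1905
def on_plate(q_mm,tcp_h):  # tool square to the plate over plate point q (mm), TCP tcp_h mm above face
    M=plateR(PY); Rt=R.from_matrix(np.c_[-M[:,0],M[:,1],-M[:,2]])
    return PO+M@(np.array([q_mm[0],q_mm[1],tcp_h])/1e3),Rt
def inplate(s):
    M=plateR(PY); p,Rt=on_plate((0,0),0)
    return ((s["tcp_pos"]-PO)@M*1e3).round(1),(M.T@s["wrist_force"]).round(2),np.degrees((Rt.inv()*R.from_rotvec(s["eef_rot"])).as_rotvec()).round(2)
E
python3 - <<'E'
from h import *
s=ctrl.get_state();print({k:np.round(s[k],3) for k in("tcp_pos","wrist_force","grip_width")})
p,r=on_plate((145,40),250);print(p,r.as_rotvec());plan(p,r)
E
```

```text
{'tcp_pos': array([ 0.495, -0.136,  0.351]), 'wrist_force': array([ 1.277, -0.345, -4.669]), 'grip_width': np.float64(0.049)}
[0.59069864 0.24839749 0.33536539] [ 2.9239942   0.11207197 -0.45701318]
shift mm [ 173.6 -355.5   15.7] turn [-0.1448 -0.3343  0.1316] deg 22.2
```

Call:
carry_out:
  rotation:
    - [0, 0, 0]
    - [0, 0, 0]
    - [0, 0, 0]
    - [0, 0, 0]
    - [0, 0, 0]
    - [0, 0, 0]
    - [0, 0, 0]
    - [0, 0, 0]
  xyz:
    - [10, -20, 0]
    - [15.8, -32.3, 0]
    - [15.8, -32.3, 0]
    - [15.8, -32.3, 0]
    - [15.8, -32.3, 0]
    - [15.8, -32.3, 0]
    - [15.8, -32.3, 0]
    - [15.8, -32.3, 0]
  claw: [0, 0, 0, 0, 0, 0, 0, 0]

```text
time: 4.97
tcp_pos: [0.5605, 0.1323, 0.3449]
eef_rot: [3.124, 0.331, -0.002]
wrist_force: [1.5, 1.0, -3.8]
grip_width: 0.0487
grasp_force: 64.0
```

Call:
carry_out:
  rotation:
    - [0, 0, 0]
    - [0, 0, 0]
    - [0, 0, 0]
    - [0, 0, 0]
    - [-0.0362, -0.0836, 0.0329]
    - [-0.0362, -0.0836, 0.0329]
    - [-0.0362, -0.0836, 0.0329]
    - [-0.0362, -0.0836, 0.0329]
  xyz:
    - [15.8, -32.3, 0]
    - [15.8, -32.3, 0]
    - [15.8, -32.3, 0]
    - [5.8, -12.3, 0]
    - [0, 0, 0]
    - [0, 0, 0]
    - [0, 0, 0]
    - [0, 0, 0]
  claw: [0, 0, 0, 0, 0, 0, 0, 0]

```text
time: 5.63
tcp_pos: [0.5898, 0.2486, 0.3451]
eef_rot: [2.92, 0.112, -0.475]
wrist_force: [-0.1, 0.6, -4.3]
grip_width: 0.049
grasp_force: 64.0
```

Call:
carry_out:
  rotation:
    - [0, 0, 0]
    - [0, 0, 0]
  xyz:
    - [0, 0, 0]
    - [0, 0, 0]
  claw: [0, 0]

```text
time: 5.8
tcp_pos: [0.5903, 0.2488, 0.3442]
eef_rot: [2.925, 0.116, -0.468]
wrist_force: [0.5, -0.0, -3.5]
grip_width: 0.0487
grasp_force: 64.0
```

```bash
python3 - <<'E'
from h import *
s=ctrl.get_state();print(inplate(s),s["grip_width"],s["joint_positions"].round(2))
im=camera("wrist");cv2.imwrite("pics/w2.png",im)
for n in ["plate","plunger","set_down","block_center","stop"]: print(n,[(np.round(d["xyz"],4),d["confidence"]) for d in nets.mark_of("wrist",n)[:2]])
M=plateR(PY)
P=np.array([[-25,-25,0],[-25,125,0],[0,0,8],[0,0,0],[215,0,8],[215,125,0],[67,88,26],[23,88,26],[45,61,21]])/1e3@M.T+PO
print(proj("wrist",P,(s["tcp_pos"],s["eef_rot"])).round(0).tolist())
plan(*on_plate((145,40),250))
E
```

```text
(array([148.1,  41. , 258.2]), array([-1.53, -0.51, -3.12]), array([ 0.12, -0.39, -0.19])) 0.04866185696586551 [-0.52  0.68  0.07  1.44 -0.01  1.38 -1.94]
plate []
plunger [(array([0.6135, 0.1833, 0.0773]), 0.72)]
set_down [(array([0.6155, 0.1814, 0.0761]), 0.57)]
block_center [(array([0.5425, 0.2153, 0.1862]), 0.61)]
stop []
[[172.0, -53.0], [424.0, -52.0], [213.0, -9.0], [216.0, -5.0], [231.0, 304.0], [383.0, 299.0], [360.0, 110.0], [366.0, 27.0], [316.0, 71.0]]
shift mm [ 3.9 -1.8  9.7] turn [-0.0026  0.0063  0.0022] deg 0.4
```

View pics/w2.png

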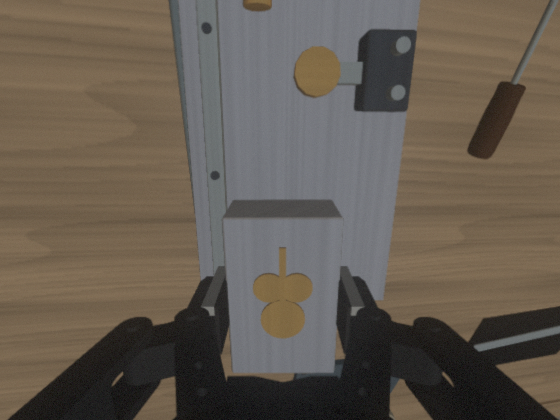

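The projection of my plate fit matches the picture: the plunger top is at (317,71) against a predicted (316,71), and the housing corner is at (361,110) against (360,110). The block is gripped square, so I'm lowering it.

Call:
carry_out:
  rotation:
    - [-0.0026, 0.0063, 0.0022]
    - [0, 0, 0]
    - [0, 0, 0]
    - [0, 0, 0]
    - [0, 0, 0]
    - [0, 0, 0]
  xyz:
    - [0, 0, 0]
    - [3, -1, 15]
    - [0, 0, 25]
    - [0, 0, 20]
    - [0, 0, 0]
    - [0, 0, 0]
  claw: [0, 0, 0, 0, 0, 0]

```text
time: 6.6
tcp_pos: [0.575, 0.2382, 0.2882]
eef_rot: [2.922, 0.112, -0.46]
wrist_force: [0.2, -0.4, -2.2]
grip_width: 0.0491
grasp_force: 63.8
```

```bash
python3 - <<'E'
from h import *
s=ctrl.get_state();print(inplate(s));plan(*on_plate((145,40),184))
E
```

```text
(array([145.8,  40.6, 199.3]), array([-0.85,  0.1 , -2.07]), array([-0.08, -0.14,  0.01]))
shift mm [ 0.8 -0.7 15.3] turn [ 0.0014  0.0025 -0.0002] deg 0.2
```

Approaching in small steps, watching for the touch.

Call:
carry_out:
  rotation:
    - [0, 0, 0]
    - [0, 0, 0]
    - [0, 0, 0]
    - [0, 0, 0]
  xyz:
    - [0, 0, 8]
    - [0, 0, 5]
    - [0, 0, 0]
    - [0, 0, 0]
  claw: [0, 0, 0, 0]

```text
time: 6.93
tcp_pos: [0.5714, 0.2359, 0.2763]
eef_rot: [2.923, 0.112, -0.459]
wrist_force: [0.5, -0.2, -2.7]
grip_width: 0.0486
grasp_force: 64.1
```

Call:
carry_out:
  rotation:
    - [0, 0, 0]
    - [0, 0, 0]
    - [0, 0, 0]
  xyz:
    - [0, 0, 1]
    - [0, 0, 0.5]
    - [0, 0, 0]
  claw: [0, 0, 0]

```text
time: 7.18
tcp_pos: [0.5709, 0.2356, 0.2748]
eef_rot: [2.923, 0.112, -0.459]
wrist_force: [0.8, 0.2, -4.2]
grip_width: 0.0489
grasp_force: 64.1
```

```bash
python3 - <<'E'
from h import *
s=ctrl.get_state();print(inplate(s))
E
```

```text
(array([145.7,  40.5, 185. ]), array([-2.05, -0.85, -3.63]), array([-0.04, -0.07,  0.01]))
```

Call:
carry_out:
  rotation:
    - [0, 0, 0]
    - [0, 0, 0]
    - [0, 0, 0]
    - [0, 0, 0]
  xyz:
    - [0, 0, 1]
    - [0, 0, 0.7]
    - [0, 0, 0]
    - [0, 0, 0]
  claw: [0, 0, 0, 0]

```text
time: 7.52
tcp_pos: [0.571, 0.2356, 0.2743]
eef_rot: [2.924, 0.112, -0.456]
wrist_force: [0.8, 1.4, 5.0]
grip_width: 0.0486
grasp_force: 65.0
```

Contact at about 8 N net, so the block is flat on the plate. Letting go.

Call:
carry_out:
  rotation:
    - [0, 0, 0]
    - [0, 0, 0]
    - [0, 0, 0]
    - [0, 0, 0]
    - [0, 0, 0]
    - [0, 0, 0]
    - [0, 0, 0]
    - [0, 0, 0]
  xyz:
    - [0, 0, 0]
    - [0, 0, 0]
    - [0, 0, 0]
    - [0, 0, 0]
    - [0, 0, 0]
    - [0, 0, 0]
    - [0, 0, -5]
    - [0, 0, -15]
  claw: [1, 1, 1, 1, 1, 1, 1, 1]

```text
time: 8.18
tcp_pos: [0.5756, 0.2387, 0.2906]
eef_rot: [2.92, 0.112, -0.464]
wrist_force: [0.7, -0.2, 0.7]
grip_width: 0.0853
grasp_force: 0.0
```

Call:
carry_out:
  rotation:
    - [0, 0, 0]
    - [0, 0, 0]
    - [0, 0, 0]
    - [0, 0, 0]
    - [0, 0, 0]
  xyz:
    - [0, 0, -30]
    - [0, 0, -30]
    - [0, 0, 0]
    - [0, 0, 0]
    - [0, 0, 0]
  claw: [1, 1, 1, 1, 1]

```text
time: 8.6
tcp_pos: [0.5939, 0.2503, 0.3478]
eef_rot: [2.923, 0.112, -0.459]
wrist_force: [0.8, -0.3, -1.2]
grip_width: 0.0855
grasp_force: 0.0
```

```bash
python3 - <<'E'
from h import *
s=ctrl.get_state();print(inplate(s))
im=camera("wrist");cv2.imwrite("pics/w3.png",im)
M=plateR(PY)
P=np.array([[135,0,30],[135,50,30],[55,0,30],[55,50,30],[45,61,21]])/1e3@M.T+PO
print(proj("wrist",P,(s["tcp_pos"],s["eef_rot"])).round(0).tolist())
E
```

```text
(array([145.7,  40.5, 262.9]), array([-1.09,  0.17, -0.98]), array([-0.06, -0.1 ,  0.  ]))
[[221.0, 221.0], [295.0, 221.0], [213.0, 95.0], [296.0, 94.0], [314.0, 78.0]]
```

View pics/w3.png

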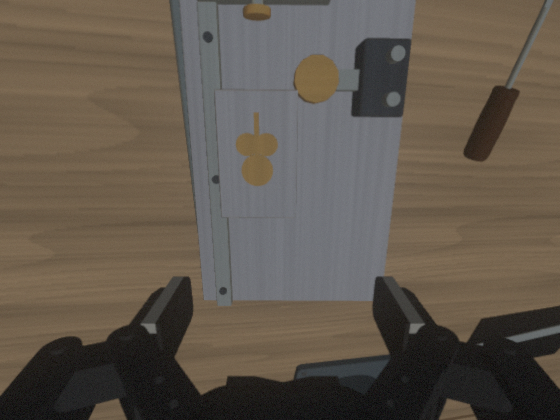

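The picture shows the block at columns 217–297, rows 90–217. It is flush along the rail and resting against the plunger. Now I'll shut the fingers and come down behind its uphill end.

Call:
carry_out:
  rotation:
    - [0, 0, 0]
    - [0, 0, 0]
    - [0, 0, 0]
    - [0, 0, 0]
    - [0, 0, 0]
    - [0, 0, 0]
    - [0, 0, 0]
    - [0, 0, 0]
  xyz:
    - [-11.5, -15.5, 0]
    - [0, 0, 0]
    - [0, 0, 0]
    - [0, 0, 0]
    - [0, 0, 0]
    - [0, 0, 0]
    - [0, 0, 0]
    - [0, 0, 0]
  claw: [0, 0, 0, 0, 0, 0, 0, 0]

```text
time: 9.32
tcp_pos: [0.5818, 0.2647, 0.3489]
eef_rot: [2.923, 0.111, -0.459]
wrist_force: [0.5, 0.0, -0.2]
grip_width: 0.0001
grasp_force: 0.0
```

Call:
carry_out:
  rotation:
    - [0, 0, 0]
    - [0, 0, 0]
    - [0, 0, 0]
    - [0, 0, 0]
    - [0, 0, 0]
    - [0, 0, 0]
  xyz:
    - [0, 0, 20]
    - [0, 0, 25]
    - [0, 0, 15]
    - [0, 0, 10]
    - [0, 0, 0]
    - [0, 0, 0]
  claw: [0, 0, 0, 0, 0, 0]

```text
time: 9.82
tcp_pos: [0.5611, 0.2519, 0.2837]
eef_rot: [2.923, 0.112, -0.459]
wrist_force: [0.1, -0.2, -0.5]
grip_width: 0.0001
grasp_force: 0.0
```

```bash
python3 - <<'E'
from h import *
s=ctrl.get_state();print(inplate(s),s["grip_width"])
im=camera("wrist");cv2.imwrite("pics/w4.png",im)
M=plateR(PY)
P=np.array([[133,0,30],[133,50,30],[133,25,30]])/1e3@M.T+PO
print(proj("wrist",P,(s["tcp_pos"],s["eef_rot"])).round(0).tolist())
T=R.from_rotvec(s["eef_rot"]).as_matrix()
tip=np.array([[11,0,z] for z in(.155,.173,.186)]);tip[:,0]=.011
print(proj("wrist",tip@T.T+s["tcp_pos"],(s["tcp_pos"],s["eef_rot"])).round(0).tolist())
E
```

```text
(array([157. ,  25.1, 193.5]), array([-0.27,  0.09, -0.44]), array([-0.05, -0.09,  0.01])) 0.00010970654362843332
[[225.0, 243.0], [335.0, 243.0], [280.0, 243.0]]
[[281.0, 279.0], [281.0, 261.0], [281.0, 250.0]]
```

View pics/w4.png

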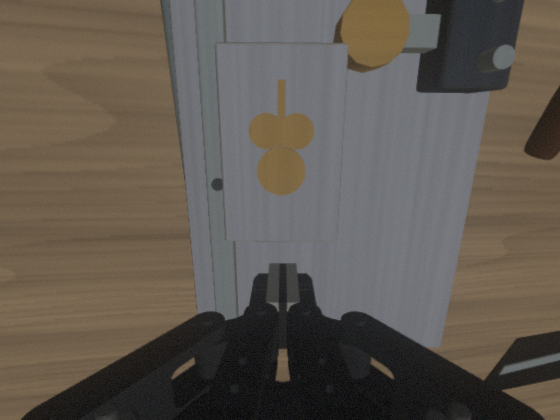

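Shut tips appear at row 263, so the 173 mm figure applies when shut. They are centred on the block, whose uphill edge is at row 242 (x≈133). Going down to about 5 mm above the face, then approaching.

Call:
carry_out:
  rotation:
    - [0, 0, 0]
    - [0, 0, 0]
    - [0, 0, 0]
    - [0, 0, 0]
  xyz:
    - [0, 0, 7]
    - [0, 0, 5.5]
    - [0, 0, 0]
    - [0, 0, 0]
  claw: [0, 0, 0, 0]

```text
time: 10.2
tcp_pos: [0.557, 0.2494, 0.2716]
eef_rot: [2.922, 0.112, -0.46]
wrist_force: [-0.1, -0.2, -0.1]
grip_width: 0.0
grasp_force: 0.0
```

Call:
carry_out:
  rotation:
    - [0, 0, 0]
    - [0, 0, 0]
    - [0, 0, 0]
    - [0, 0, 0]
    - [0, 0, 0]
    - [0, 0, 0]
    - [0, 0, 0]
    - [0, 0, 0]
  xyz:
    - [2, 0, 0]
    - [2, 0, 0]
    - [2, 0, 0]
    - [1, 0, 0]
    - [1, 0, 0]
    - [1, 0, 0]
    - [0, 0, 0]
    - [0, 0, 0]
  claw: [0, 0, 0, 0, 0, 0, 0, 0]

```text
time: 10.87
tcp_pos: [0.5657, 0.2498, 0.2689]
eef_rot: [2.923, 0.112, -0.459]
wrist_force: [0.9, 0.3, -0.1]
grip_width: -0.0003
grasp_force: 0.0
```

```bash
python3 - <<'E'
from h import *
s=ctrl.get_state();print(inplate(s),s["moment"])
E
```

```text
(array([148.2,  25.1, 180.6]), array([-0.94, -0.23,  0.2 ]), array([-0.05, -0.1 ,  0.01])) [ 0.19784764 -0.28180816  0.01130729]
```

Call:
carry_out:
  rotation:
    - [0, 0, 0]
    - [0, 0, 0]
    - [0, 0, 0]
    - [0, 0, 0]
    - [0, 0, 0]
    - [0, 0, 0]
    - [0, 0, 0]
    - [0, 0, 0]
  xyz:
    - [0.5, 0, 0]
    - [0.5, 0, 0]
    - [0.5, 0, 0]
    - [0.5, 0, 0]
    - [0.5, 0, 0]
    - [0.5, 0, 0]
    - [0.5, 0, 0]
    - [0.5, 0, 0]
  claw: [0, 0, 0, 0, 0, 0, 0, 0]

```text
time: 11.53
tcp_pos: [0.5695, 0.25, 0.2677]
eef_rot: [2.923, 0.112, -0.459]
wrist_force: [-0.5, -0.3, -0.4]
grip_width: -0.0002
grasp_force: 0.0
```

Call:
carry_out:
  rotation:
    - [0, 0, 0]
    - [0, 0, 0]
    - [0, 0, 0]
    - [0, 0, 0]
    - [0, 0, 0]
    - [0, 0, 0]
    - [0, 0, 0]
    - [0, 0, 0]
  xyz:
    - [0.5, 0, 0]
    - [0.5, 0, 0]
    - [0.5, 0, 0]
    - [0.5, 0, 0]
    - [0.5, 0, 0]
    - [0.5, 0, 0]
    - [0.5, 0, 0]
    - [0.5, 0, 0]
  claw: [0, 0, 0, 0, 0, 0, 0, 0]

```text
time: 12.2
tcp_pos: [0.5729, 0.2502, 0.2664]
eef_rot: [2.922, 0.112, -0.46]
wrist_force: [-4.9, 0.2, 2.9]
grip_width: -0.0001
grasp_force: 2.5
```

```bash
python3 - <<'E'
from h import *
s=ctrl.get_state();print(inplate(s),s["moment"])
E
```

```text
(array([140.5,  25. , 180.5]), array([ 5.51, -0.21,  1.35]), array([-0.06, -0.14,  0.  ])) [ 0.01451737  0.6974241  -0.22430037]
```

Call:
carry_out:
  rotation:
    - [0, 0, 0]
    - [0, 0, 0]
    - [0, 0, 0]
    - [0, 0, 0]
    - [0, 0, 0]
    - [0, 0, 0]
    - [0, 0, 0]
    - [0, 0, 0]
  xyz:
    - [0.5, 0, 0]
    - [0.5, 0, 0]
    - [0.5, 0, 0]
    - [0.5, 0, 0]
    - [0.5, 0, 0]
    - [0.5, 0, 0]
    - [0.5, 0, 0]
    - [0.5, 0, 0]
  claw: [0, 0, 0, 0, 0, 0, 0, 0]

```text
time: 12.87
tcp_pos: [0.5772, 0.2503, 0.2651]
eef_rot: [2.923, 0.112, -0.459]
wrist_force: [-1.9, -1.1, 0.5]
grip_width: -0.0002
grasp_force: 1.4
```

Call:
carry_out:
  rotation:
    - [0, 0, 0]
    - [0, 0, 0]
    - [0, 0, 0]
    - [0, 0, 0]
    - [0, 0, 0]
    - [0, 0, 0]
    - [0, 0, 0]
    - [0, 0, 0]
  xyz:
    - [0.5, 0, 0]
    - [0.5, 0, 0]
    - [0.5, 0, 0]
    - [0.5, 0, 0]
    - [0.5, 0, 0]
    - [0.5, 0, 0]
    - [0.5, 0, 0]
    - [0.5, 0, 0]
  claw: [0, 0, 0, 0, 0, 0, 0, 0]

```text
time: 13.53
tcp_pos: [0.5809, 0.2506, 0.264]
eef_rot: [2.923, 0.112, -0.459]
wrist_force: [-2.3, -0.8, 0.2]
grip_width: 0.0004
grasp_force: 1.1
```

```bash
python3 - <<'E'
from h import *
s=ctrl.get_state();print(inplate(s),s["moment"])
E
```

```text
(array([132.1,  25.1, 180.7]), array([ 2.29,  0.63, -0.64]), array([-0.05, -0.09,  0.01])) [ 0.0039331   0.13549517 -0.06148912]
```

The block is past the plunger and sliding at about 2 N. The arm feels stiff (about 10 N/mm), so I'll estimate the screw setting from the earlier picture to know where to slow down, then find it by feel.

```bash
python3 - <<'E'
from h import *
s=ctrl.get_state()
im=cv2.imread("pics/w3.png")[:30,235:285]; hsv=cv2.cvtColor(im,cv2.COLOR_BGR2HSV)
for r in range(0,26,1):
    m=np.where((hsv[r,:,1]>110))[0]; print(r,(m.min()+235,m.max()+235,len(m), hsv[r,m,2].mean().round()) if len(m) else None)
# pose at w3: plate coords (145.7,40.5,262.9)
M=plateR(PY);p,Rt=on_plate((145.7,40.5),262.9); 
for x in range(0,32,4):
    P=np.array([[x,25,19],[x,25,10.5],[x,25,2],[x,33.5,10.5],[x,16.5,10.5]])/1e3
    P[:,2]+=.002
    print(x,proj("wrist",P@M.T+PO,(p,Rt.as_rotvec())).round(1).tolist())
E
```

```text
0 None
1 None
2 None
3 None
4 (np.int64(254), np.int64(257), 4, np.float64(124.0))
5 (np.int64(248), np.int64(263), 16, np.float64(121.0))
6 (np.int64(246), np.int64(266), 21, np.float64(121.0))
7 (np.int64(245), np.int64(268), 24, np.float64(120.0))
8 (np.int64(244), np.int64(268), 25, np.float64(119.0))
9 (np.int64(244), np.int64(269), 26, np.float64(118.0))
10 (np.int64(245), np.int64(269), 25, np.float64(120.0))
11 (np.int64(245), np.int64(269), 25, np.float64(120.0))
12 (np.int64(244), np.int64(269), 26, np.float64(115.0))
13 (np.int64(244), np.int64(269), 25, np.float64(104.0))
14 (np.int64(245), np.int64(269), 19, np.float64(95.0))
15 (np.int64(246), np.int64(269), 17, np.float64(90.0))
16 (np.int64(246), np.int64(267), 14, np.float64(85.0))
17 (np.int64(246), np.int64(257), 5, np.float64(83.0))
18 (np.int64(257), np.int64(265), 7, np.float64(83.0))
19 (np.int64(259), np.int64(259), 1, np.float64(83.0))
20 None
21 None
22 None
23 None
24 None
25 None
0 [[253.9, -5.9], [255.1, -0.7], [256.2, 4.0], [269.3, -0.7], [240.9, -0.7]]
4 [[254.1, 2.1], [255.3, 6.9], [256.4, 11.3], [269.4, 6.9], [241.2, 6.9]]
8 [[254.3, 10.0], [255.5, 14.5], [256.5, 18.6], [269.5, 14.5], [241.4, 14.5]]
12 [[254.5, 17.8], [255.6, 21.9], [256.7, 25.7], [269.5, 21.9], [241.7, 21.9]]
16 [[254.6, 25.6], [255.8, 29.3], [256.8, 32.7], [269.6, 29.3], [241.9, 29.3]]
20 [[254.8, 33.2], [255.9, 36.6], [257.0, 39.7], [269.7, 36.6], [242.2, 36.6]]
24 [[255.0, 40.7], [256.1, 43.8], [257.1, 46.6], [269.8, 43.8], [242.4, 43.8]]
28 [[255.1, 48.2], [256.2, 50.9], [257.2, 53.5], [269.8, 50.9], [242.6, 50.9]]
```

Call:
carry_out:
  rotation:
    - [0, 0, 0]
    - [0, 0, 0]
    - [0, 0, 0]
    - [0, 0, 0]
    - [0, 0, 0]
    - [0, 0, 0]
    - [0, 0, 0]
    - [0, 0, 0]
  xyz:
    - [0.5, 0, 0]
    - [0.5, 0, 0]
    - [0.5, 0, 0]
    - [0.5, 0, 0]
    - [0.5, 0, 0]
    - [0.5, 0, 0]
    - [0.5, 0, 0]
    - [0.5, 0, 0]
  claw: [0, 0, 0, 0, 0, 0, 0, 0]

```text
time: 14.2
tcp_pos: [0.5847, 0.2508, 0.2627]
eef_rot: [2.923, 0.112, -0.459]
wrist_force: [-2.2, -0.7, 0.7]
grip_width: 0.0002
grasp_force: 1.1
```

The face of the brass head spans rows 11–19, which puts the setting at about 8 mm (±2). Contact should then come at TCP x ≈ 97, so I'll push slowly to 108 and probe finely from there.

Call:
carry_out:
  rotation:
    - [0, 0, 0]
    - [0, 0, 0]
    - [0, 0, 0]
    - [0, 0, 0]
    - [0, 0, 0]
    - [0, 0, 0]
    - [0, 0, 0]
    - [0, 0, 0]
  xyz:
    - [0.6, 0, 0]
    - [0.6, 0, 0]
    - [0.6, 0, 0]
    - [0.6, 0, 0]
    - [0.6, 0, 0]
    - [0.6, 0, 0]
    - [0.6, 0, 0]
    - [0.6, 0, 0]
  claw: [0, 0, 0, 0, 0, 0, 0, 0]

```text
time: 14.87
tcp_pos: [0.5893, 0.251, 0.2612]
eef_rot: [2.923, 0.112, -0.459]
wrist_force: [-1.9, -0.5, 0.5]
grip_width: -0.0002
grasp_force: 1.2
```

Call:
carry_out:
  rotation:
    - [0, 0, 0]
    - [0, 0, 0]
    - [0, 0, 0]
    - [0, 0, 0]
    - [0, 0, 0]
    - [0, 0, 0]
    - [0, 0, 0]
    - [0, 0, 0]
  xyz:
    - [0.6, 0, 0]
    - [0.6, 0, 0]
    - [0.6, 0, 0]
    - [0.6, 0, 0]
    - [0.6, 0, 0]
    - [0.6, 0, 0]
    - [0.6, 0, 0]
    - [0.6, 0, 0]
  claw: [0, 0, 0, 0, 0, 0, 0, 0]

```text
time: 15.53
tcp_pos: [0.5938, 0.2512, 0.2598]
eef_rot: [2.923, 0.112, -0.459]
wrist_force: [-1.5, -0.3, 1.4]
grip_width: -0.0001
grasp_force: 1.2
```

```bash
python3 - <<'E'
from h import *
s=ctrl.get_state();print(inplate(s),s["moment"])
E
```

```text
(array([118.5,  25.1, 180.6]), array([1.9 , 0.4 , 0.76]), array([-0.05, -0.08,  0.01])) [ 0.05692661  0.14060923 -0.09473877]
```

Call:
carry_out:
  rotation:
    - [0, 0, 0]
    - [0, 0, 0]
    - [0, 0, 0]
    - [0, 0, 0]
    - [0, 0, 0]
    - [0, 0, 0]
    - [0, 0, 0]
    - [0, 0, 0]
  xyz:
    - [0.6, 0, 0]
    - [0.6, 0, 0]
    - [0.6, 0, 0]
    - [0.6, 0, 0]
    - [0.6, 0, 0]
    - [0.6, 0, 0]
    - [0.6, 0, 0]
    - [0.6, 0, 0]
  claw: [0, 0, 0, 0, 0, 0, 0, 0]

```text
time: 16.2
tcp_pos: [0.5984, 0.2514, 0.2583]
eef_rot: [2.923, 0.112, -0.459]
wrist_force: [-2.3, -1.0, 1.1]
grip_width: -0.0001
grasp_force: 1.2
```

Call:
carry_out:
  rotation:
    - [0, 0, 0]
    - [0, 0, 0]
    - [0, 0, 0]
    - [0, 0, 0]
    - [0, 0, 0]
    - [0, 0, 0]
    - [0, 0, 0]
    - [0, 0, 0]
  xyz:
    - [0.6, 0, 0]
    - [0.6, 0, 0]
    - [0.6, 0, 0]
    - [0.6, 0, 0]
    - [0.6, 0, 0]
    - [0.6, 0, 0]
    - [0.6, 0, 0]
    - [0.6, 0, 0]
  claw: [0, 0, 0, 0, 0, 0, 0, 0]

```text
time: 16.87
tcp_pos: [0.6029, 0.2516, 0.2567]
eef_rot: [2.923, 0.112, -0.459]
wrist_force: [-0.9, -0.9, 1.3]
grip_width: -0.0004
grasp_force: 1.2
```

```bash
python3 - <<'E'
from h import *
s=ctrl.get_state();print(inplate(s),s["moment"])
im=camera("wrist")
M=plateR(PY)
cv2.imwrite("pics/w5.png",im)
E
```

```text
(array([109. ,  25.1, 180.6]), array([1.26, 1.01, 0.74]), array([-0.06, -0.09,  0.01])) [-0.0746894   0.15693681 -0.01915478]
```

View pics/w5.png

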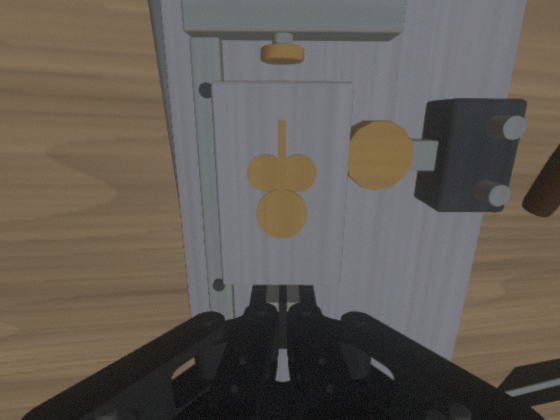

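The block is flush to the rail and past the plunger, with its lead edge at row 82 and the screw head's face at about row 58. That leaves a gap of roughly 10 mm, so I'll take 5 mm more and then fine steps.

Call:
carry_out:
  rotation:
    - [0, 0, 0]
    - [0, 0, 0]
    - [0, 0, 0]
    - [0, 0, 0]
    - [0, 0, 0]
    - [0, 0, 0]
    - [0, 0, 0]
    - [0, 0, 0]
  xyz:
    - [0.5, 0, 0]
    - [0.5, 0, 0]
    - [0.5, 0, 0]
    - [0.5, 0, 0]
    - [0.5, 0, 0]
    - [0.5, 0, 0]
    - [0.5, 0, 0]
    - [0.5, 0, 0]
  claw: [0, 0, 0, 0, 0, 0, 0, 0]

```text
time: 17.58
tcp_pos: [0.6067, 0.2519, 0.2555]
eef_rot: [2.923, 0.112, -0.459]
wrist_force: [-3.2, -1.4, 1.3]
grip_width: -0.0001
grasp_force: 1.2
```

Call:
carry_out:
  rotation:
    - [0, 0, 0]
    - [0, 0, 0]
    - [0, 0, 0]
    - [0, 0, 0]
    - [0, 0, 0]
  xyz:
    - [0.25, 0, 0]
    - [0.25, 0, 0]
    - [0.25, 0, 0]
    - [0.25, 0, 0]
    - [0, 0, 0]
  claw: [0, 0, 0, 0, 0]

```text
time: 18.0
tcp_pos: [0.6077, 0.2519, 0.2552]
eef_rot: [2.923, 0.112, -0.459]
wrist_force: [-1.5, -0.8, 1.2]
grip_width: -0.0
grasp_force: 1.1
```

Call:
carry_out:
  rotation:
    - [0, 0, 0]
    - [0, 0, 0]
    - [0, 0, 0]
    - [0, 0, 0]
    - [0, 0, 0]
  xyz:
    - [0.25, 0, 0]
    - [0.25, 0, 0]
    - [0.25, 0, 0]
    - [0.25, 0, 0]
    - [0, 0, 0]
  claw: [0, 0, 0, 0, 0]

```text
time: 18.42
tcp_pos: [0.6086, 0.252, 0.2549]
eef_rot: [2.923, 0.112, -0.459]
wrist_force: [-2.4, -0.4, 1.1]
grip_width: 0.0001
grasp_force: 1.1
```

Call:
carry_out:
  rotation:
    - [0, 0, 0]
    - [0, 0, 0]
    - [0, 0, 0]
    - [0, 0, 0]
    - [0, 0, 0]
  xyz:
    - [0.25, 0, 0]
    - [0.25, 0, 0]
    - [0.25, 0, 0]
    - [0.25, 0, 0]
    - [0, 0, 0]
  claw: [0, 0, 0, 0, 0]

```text
time: 18.83
tcp_pos: [0.6096, 0.252, 0.2546]
eef_rot: [2.923, 0.112, -0.459]
wrist_force: [-2.4, -0.8, 1.3]
grip_width: -0.0003
grasp_force: 1.1
```

Call:
carry_out:
  rotation:
    - [0, 0, 0]
    - [0, 0, 0]
    - [0, 0, 0]
    - [0, 0, 0]
    - [0, 0, 0]
  xyz:
    - [0.25, 0, 0]
    - [0.25, 0, 0]
    - [0.25, 0, 0]
    - [0.25, 0, 0]
    - [0, 0, 0]
  claw: [0, 0, 0, 0, 0]

```text
time: 19.25
tcp_pos: [0.6105, 0.252, 0.2543]
eef_rot: [2.923, 0.112, -0.459]
wrist_force: [-1.2, -1.5, 0.8]
grip_width: -0.0001
grasp_force: 1.1
```

Call:
carry_out:
  rotation:
    - [0, 0, 0]
    - [0, 0, 0]
    - [0, 0, 0]
    - [0, 0, 0]
    - [0, 0, 0]
  xyz:
    - [0.25, 0, 0]
    - [0.25, 0, 0]
    - [0.25, 0, 0]
    - [0.25, 0, 0]
    - [0, 0, 0]
  claw: [0, 0, 0, 0, 0]

```text
time: 19.67
tcp_pos: [0.6114, 0.2521, 0.254]
eef_rot: [2.923, 0.112, -0.459]
wrist_force: [-2.6, -0.7, 2.1]
grip_width: 0.0001
grasp_force: 1.6
```

Call:
carry_out:
  rotation:
    - [0, 0, 0]
    - [0, 0, 0]
    - [0, 0, 0]
    - [0, 0, 0]
  xyz:
    - [0.2, 0, 0]
    - [0.2, 0, 0]
    - [0.1, 0, 0]
    - [0, 0, 0]
  claw: [0, 0, 0, 0]

```text
time: 20.0
tcp_pos: [0.6115, 0.2521, 0.2539]
eef_rot: [2.922, 0.112, -0.461]
wrist_force: [-5.2, -1.8, 4.2]
grip_width: 0.0001
grasp_force: 3.2
```

Call:
carry_out:
  rotation:
    - [0, 0, 0]
    - [0, 0, 0]
    - [0, 0, 0]
    - [0, 0, 0]
  xyz:
    - [0.2, 0, 0]
    - [0.2, 0, 0]
    - [0.1, 0, 0]
    - [0, 0, 0]
  claw: [0, 0, 0, 0]

```text
time: 20.33
tcp_pos: [0.6117, 0.2521, 0.2538]
eef_rot: [2.922, 0.112, -0.462]
wrist_force: [-7.7, -0.6, 5.8]
grip_width: 0.0003
grasp_force: 4.2
```

```bash
python3 - <<'E'
from h import *
s=ctrl.get_state();print(inplate(s),s["moment"])
E
```

```text
(array([ 99.7,  25. , 180.5]), array([9.07, 0.77, 3.01]), array([-0.07, -0.21, -0.  ])) [-0.24523551  1.33500634 -0.2055899 ]
```

Call:
carry_out:
  rotation:
    - [0, 0, 0]
    - [0, 0, 0]
    - [0, 0, 0]
    - [0, 0, 0]
    - [0, 0, 0]
  xyz:
    - [0.2, 0, 0]
    - [0.2, 0, 0]
    - [0.2, 0, 0]
    - [0.1, 0, 0]
    - [0, 0, 0]
  claw: [0, 0, 0, 0, 0]

```text
time: 20.75
tcp_pos: [0.6119, 0.2522, 0.2537]
eef_rot: [2.921, 0.112, -0.464]
wrist_force: [-9.4, -1.7, 8.2]
grip_width: -0.0
grasp_force: 5.7
```

```bash
python3 - <<'E'
from h import *
s=ctrl.get_state();print(inplate(s),s["moment"])
E
```

```text
(array([ 99.5,  24.9, 180.5]), array([11.52,  2.02,  4.59]), array([-0.08, -0.29, -0.02])) [-0.42299134  1.87964694 -0.30916278]
```

Call:
carry_out:
  rotation:
    - [0, 0, 0]
    - [0, 0, 0]
    - [0, 0, 0]
    - [0, 0, 0]
    - [0, 0, 0]
  xyz:
    - [0.2, 0, 0]
    - [0.2, 0, 0]
    - [0, 0, 0]
    - [0, 0, 0]
    - [0, 0, 0]
  claw: [0, 0, 0, 0, 0]

```text
time: 21.17
tcp_pos: [0.612, 0.2523, 0.2537]
eef_rot: [2.921, 0.112, -0.465]
wrist_force: [-11.0, -1.1, 9.5]
grip_width: 0.0001
grasp_force: 6.6
```

```bash
python3 - <<'E'
from h import *
s=ctrl.get_state();print(inplate(s),s["moment"])
E
```

```text
(array([ 99.4,  24.9, 180.5]), array([13.48,  1.57,  5.46]), array([-0.08, -0.33, -0.03])) [-0.46837844  2.24636135 -0.36335207]
```

Call:
carry_out:
  rotation:
    - [0, 0, 0]
    - [0, 0, 0]
    - [0, 0, 0]
    - [0, 0, 0]
    - [0, 0, 0]
    - [0, 0, 0]
    - [0, 0, 0]
    - [0, 0, 0]
  xyz:
    - [0.15, 0, 0]
    - [0, 0, 0]
    - [0, 0, 0]
    - [0, 0, 0]
    - [0, 0, 0]
    - [0, 0, 0]
    - [0, 0, 0]
    - [0, 0, 0]
  claw: [0, 0, 0, 0, 0, 0, 0, 0]

```text
time: 21.83
tcp_pos: [0.612, 0.2522, 0.2536]
eef_rot: [2.921, 0.112, -0.466]
wrist_force: [-10.6, -0.7, 10.0]
grip_width: -0.0002
grasp_force: 6.9
```

```bash
python3 - <<'E'
from h import *
s=ctrl.get_state();print(inplate(s),s["moment"])
E
```

```text
(array([ 99.3,  24.9, 180.5]), array([13.19,  1.3 ,  6.13]), array([-0.08, -0.34, -0.03])) [-0.49356414  2.39668797 -0.35249965]
```

Held for about 1 s at 13 N. Backing off straight uphill, gently, then lifting clear.

Call:
carry_out:
  rotation:
    - [0, 0, 0]
    - [0, 0, 0]
    - [0, 0, 0]
    - [0, 0, 0]
    - [0, 0, 0]
    - [0, 0, 0]
    - [0, 0, 0]
    - [0, 0, 0]
  xyz:
    - [-0.4, 0, 0]
    - [-0.4, 0, 0]
    - [-0.4, 0, 0]
    - [-0.4, 0, 0]
    - [-0.5, 0, 0]
    - [-1, 0, 0]
    - [-3, 0, 0]
    - [-6, 0, 0]
  claw: [0, 0, 0, 0, 0, 0, 0, 0]

```text
time: 22.5
tcp_pos: [0.6025, 0.2516, 0.2569]
eef_rot: [2.923, 0.111, -0.457]
wrist_force: [0.1, -0.1, 0.4]
grip_width: 0.0
grasp_force: 0.0
```

Call:
carry_out:
  rotation:
    - [0, 0, 0]
    - [0, 0, 0]
    - [0, 0, 0]
    - [0, 0, 0]
    - [0, 0, 0]
    - [0, 0, 0]
  xyz:
    - [-10, 0, 0]
    - [-10, 0, -10]
    - [0, 0, -30]
    - [0, 0, -35]
    - [0, 0, -10]
    - [0, 0, 0]
  claw: [0, 0, 0, 0, 0, 0]

```text
time: 23.0
tcp_pos: [0.6092, 0.2677, 0.347]
eef_rot: [2.927, 0.112, -0.45]
wrist_force: [-0.3, -0.4, -0.4]
grip_width: -0.0002
grasp_force: 0.0
```

```bash
python3 - <<'E'
from h import *
s=ctrl.get_state();print(inplate(s),s["wrist_force"])
cv2.imwrite("pics/w6.png",camera("wrist"))
E
```

```text
(array([130.1,  24.9, 270. ]), array([ 0.17,  0.34, -0.53]), array([ 0.11,  0.3 , -0.  ])) [-0.27987638 -0.44190248 -0.38460004]
```

View pics/w6.png

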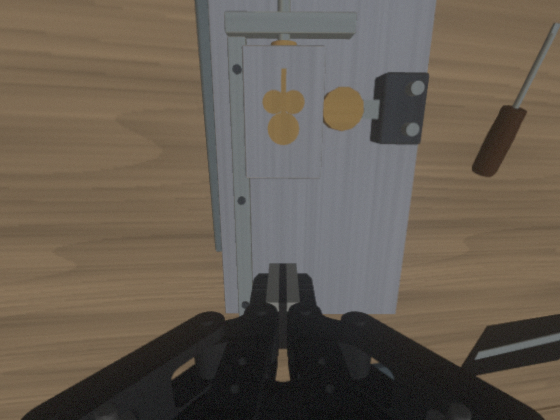

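The final view shows the block's lead edge at row 46, over the screw head at (284,42). It is flush along the rail at columns 244–323 with the plunger against its flank, and the robot is clear.

```bash
python3 -c "
from workcell import ctrl
print(ctrl.finish_job())"
```

```text
the job is handed in; nothing more can be done
None
```

The job is handed in: the block slid to the plunger by itself, was pushed slowly past it onto the stop screw, held at about 13 N (wrist reading) for about a second, and left flat and flush on the rail against the screw head, with the robot clear at 23 s.

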